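# Test the mushroom stop of the insertion press and reset the machine

### The arm

A 6-joint arm with a two-finger parallel gripper is mounted at the origin on the work surface. World frame = base frame: x ahead of the robot, y to its left, z up, the work surface at z = 0. Lengths are in m, angles in rad, forces in N, time in s.
With the tool pointing down it reaches from about 0.4 to 0.825 m from the base axis. Payload 7 kg.
Tool frame: the origin (TCP) lies on the mounting face of the last link; the fingertips stand arm.tcp_to_tips ahead of it and the grasp point (between the pads) lies 159 mm ahead of it (arm.tcp_to_tips is the distance from the TCP to the fingertips, in m); z points along the fingers, y is the direction in which the jaws open and shut (so a half turn about z gives the same grasp; the last joint's range is limited). The gripper opens to 88 mm and grips with 3 to 60 N. Pads are 19 mm wide; open, the fingers measure 130 mm over their backs; the gripper's body (78 mm by 193 mm) begins 47 mm behind the grasp point.
Start: joints at [1.604, 0.359, 0.012, 0, -1.224, -0.288], TCP at [0.17, 0.653, 0.405] pointing down, gripper open.
Joint ranges: [-3.07, 3.07], [-1.43, 2.12], [-1.02, 1.25], [-3.03, 1.67], [-3.05, -0], [-3.03, 3.03]. Speed limits (rad/s): [2.39, 2.39, 3.01, 3.14, 3.14, 3.14].

### API

Orientations are given as [roll, pitch, yaw] about the fixed x, y, z axes, in that order (R = Rz(yaw) Ry(pitch) Rx(roll)).
In Python, from station import arm, cams, job_done, finder gives the robot as it stands.
- The arm moves only by the tool play_rows, never from a script. Its argument "targets" is a list that holds one entry, the list of rows, each a list of 4 numbers: the shift along the tool's x, y, z in m, then the turn about the tool's z in degrees. A call has 1 to 5 rows; each row is the pose to reach, as a shift and turn from the pose commanded when the call began, along the tool's axes at that moment; what a row does not reach only later rows make up. A row lasts 1/8 s, in which the tool goes at most 62.5 mm and 10.7 degrees, less where a joint would pass 70% of its speed; a pose out of reach is approached as far as the arm can. A call with a gripper value outside its range is refused whole. "grip" is the closure in counts, from 0 (fully open) to 255 (shut), set as the call begins (left out, the last holds). The fingers move at their own pace and stop on an object; "newtons" is the grip in N (left out, the last holds). Time passes only in rows, so rows that repeat a pose let the fingers close. It gives the time, the measured TCP pose, the force and the opening at its end, in the units of the state.
- arm.get_state(): the state, without advancing time (a new reading comes with each control period).
- cams.grab_frame(name): name is "scene" or "top" or "wrist"; returns (picture, depth): 400x640x3 uint8, red, green, blue; 400x640 float32, m along the optical axis (not along the pixel's ray), 0 where there is no reading.
- cams.camera_params(name): a dict with "intrinsics" (3x3 intrinsics, pixels), "position" and "attitude" of the camera in the world. Camera axes: x right, y down, z forward; pixel columns grow to the right and rows downward; lengths in m; the calibration is good to about 2 mm. A picture is of the moment at which its call begins: read the wrist's pose just before it. camera_params takes no time and is no camera call; for the wrist camera it gives the pose at the moment of the call.
- job_done(): hands the job in, once; it reports no verdict.
Trained networks look in the newest picture that a camera, given by its name, has taken for a name from the list of things; names that differ only in an ending like _2 or _b are one class to them, and where a whole thing is asked for, a point or a joint stands for the part that bears it (a point fixed in the world has none). Each returns a list of dicts, best first, with "score" (0 to 1); they miss things now and then, are a little off and sometimes report something else, mostly with a low value. They report only what shows in the picture. A call takes as long as a camera call. They do not tell look-alikes from the thing itself.
- finder.find_in(camera, query): "xyz" ([x, y, z] in m, in world coordinates, good to about 4 mm: the middle of the surface that is visible of it).
- finder.masks_of(camera, query): "mask" (400x640 bool, what is visible of it).
The state is a dict: "t": time; "q": joint angles; "qd": joint speeds; "joint_efforts": joint torques, N m; "eef_pos": TCP position; "ee_rot": TCP orientation; "force": force on the tool from outside, world axes, zero at the start; "moment": the same for the moment, N m; "width": finger opening in m.
Only numpy, scipy, OpenCV 4.12 (cv2) and the standard library are available. Lean on these libraries where they do the work, as an engineer would, in place of code of your own. Each camera call takes 0.05 s, during which the arm holds its last target. There are 200 camera calls.

### The job

Test the press's emergency stop: push the red mushroom button straight down until it latches in, then push its raised rib round clockwise (as seen from above) with a fingertip, without gripping it, until the latch lets go and the button pops back up and untwists. After that, press the blue reset button all the way in and let it go. Pick nothing up, do not press the black jog button, and leave both control boxes and everything else on the bench where they stand.

Things in the scene. Friction and masses are not known exactly. Their poses are not given: they have to be found in the camera images.
- stop_box: yellow stop station, a loose weighted box (about 3 kg) on rubber feet, 140 x 140 mm and 75 mm high; origin at the centre of its underside, z up. The mushroom button stands at the centre of its top, with a black collar (diameter 60 mm, 8 mm high) under it; black arrows painted on the box top show the clockwise release direction
- stop_top (a point): middle of the top of the red rib, on the button's axis; moves with the button; 143 mm above the bench when out. The rib is 60 mm long (x), 14 mm thick (y), 24 mm tall, upright across the flat top of the red head (diameter 64 mm), which lies 24 mm below this point. To twist clockwise push the rib's +y face near its +x end, or its -y face near its -x end
- rib_a: the half of the rib's thickness (7 mm) on its +y side; its origin lies on the button's axis 68 mm below stop_top, same axes. Pressing force on both halves at once while the button is twisted means that the rib is being gripped
- rib_b: the other half of the rib's thickness (7 mm), on its -y side; origin and axes as rib_a
- stop_press (a joint): how far the mushroom button is pushed down: 0 out, 0.010 m fully in and latched. It resists with about 10 N at first, less with depth, and snaps over at 3 to 5 mm; then it stays in by itself until it is twisted
- stop_turn (a joint): twist of the mushroom button, rad, grows clockwise seen from above (about -z): 0 at rest, stop at 1.05. A light spring (0.02 to 0.06 N m) turns it back to 0. When latched in, beyond 0.25 rad a cam lifts the button (up to 0.13 N m more); at about 0.7 rad it pops up to its full height
- reset_box: grey reset station, a loose weighted box (about 2.5 kg) on rubber feet, 110 mm (x) x 160 mm (y) and 75 mm high; origin at the centre of its underside, z up. On its top the blue reset button at y = +45 mm and the black jog button at y = -45 mm, a small amber lamp between them
- reset_button_top (a point): centre of the top of the blue reset button (diameter 32 mm), 97 mm above the bench when out; it stands 10 mm proud of its black round housing (diameter 48 mm, 12 mm high)
- reset_button (a joint): travel of the blue reset button: 0 out, 0.006 m fully in; spring return, 1.5 N at the start, 5 N fully in
- jog_button (a joint): travel of the black jog button (same size and spring, aluminium housing): 0 out, 0.006 m fully in; leave it alone
- jar: bystander: small jar with a white lid, diameter 44 mm, 65 mm high, loose between the two boxes; origin at the centre of its underside
- strips: bystander: bundle of pink punched strips lying on the bench, 34 x 210 mm, 26 mm high; origin at the centre of its underside, y along its length
- bin: bystander: open yellow parts bin, 100 x 140 mm, 60 mm high; origin at the centre of its underside
Mind the look-alikes: they are no part of the job. Several things look just like the reset_box: the one meant starts farthest to the robot's left.

How it is judged:
By the outcome, as a careful person would: the job done as asked, in the order asked, and still so for the second after the job is handed in, with the robot touching nothing.
It also fails if it takes over 51 s, if anything falls off the work surface, if the arm or the gripper's body presses on something with over 40 N, if the wrist force passes 120 N, or if a joint passes its speed limit or range.

## Working session

There is one attempt and no reset: what is moved stays moved. The work goes in short steps, Python scripts to look and compute and a tool call to move; the robot and the scene stay as the last step left them, time stands still between calls to the robot, and variables do not carry over. Pictures are saved under pics/ and viewed, about 8 in all and at most 12, crops included, and the job is handed in when it is done.

Besides the shell and the picture viewer there is one more tool, called by a JSON object that holds its "api" and its "payload", one argument or row to a line. play_rows: Moves the arm, as the interface text tells. Its arguments: {"type":"object","properties":{"targets":{"type":"array","items":{"type":"array","items":{"type":"array","items":{"type":"number"}}}},"grip":{"type":"number"},"newtons":{"type":"number"}},"required":["targets"]}

```bash
ls; mkdir -p pics; cat > h.py <<'E'
import numpy as np, cv2
from station import arm, cams, finder
def P(name,d,u,v,prm=None):
    c=prm or cams.camera_params(name);K=np.array(c["intrinsics"]);
    z=d[v,u]; p=np.array([(u-K[0,2])/K[0,0]*z,(v-K[1,2])/K[1,1]*z,z])
    return p
E
python3 - <<'E'
from h import *
print(arm.get_state(), arm.tcp_to_tips)
for n in("scene","top"):
    im,d=cams.grab_frame(n); cv2.imwrite(f"pics/{n}0.png",im[:,:,::-1]); np.savez(f"pics/{n}0.npz",im=im,d=d)
    print(n,cams.camera_params(n))
    for q in("stop_box","stop_top","reset_box","reset_button_top"):
        print(q,[(np.round(f["xyz"],3).tolist(),round(f["score"],2)) for f in finder.find_in(n,q)])
E
```

```text
pics
{'t': 0.0, 'q': array([ 1.60408797e+00,  3.59422553e-01,  1.10438769e-02, -3.55636540e-04,
       -1.22407418e+00, -2.88096842e-01]), 'qd': array([ 0.00170341,  0.00106015,  0.00104716,  0.00098773,  0.00024412,
       -0.00105045]), 'joint_efforts': array([ 3.16430132e-04, -5.82714593e+01,  2.93050826e+01,  6.99717432e+00,
        7.11073910e-03, -1.48600216e-04]), 'eef_pos': array([0.17009119, 0.6530223 , 0.40369185]), 'ee_rot': array([ 3.13990940e+00, -1.50176177e-04, -2.54926203e-01]), 'force': array([-0.25826138,  0.31215878, -0.45118066]), 'moment': array([0.05445034, 0.0459543 , 0.00141558]), 'width': 0.08783164158798182} 0.1781
scene {'intrinsics': array([[444.57068626,   0.        , 321.58771624],
       [  0.        , 444.57068626, 201.92291348],
       [  0.        ,   0.        ,   1.        ]]), 'position': array([ 1.23037444, -0.14557193,  0.94654538]), 'attitude': array([-2.41690278,  0.00637149,  1.34970703])}
stop_box [([0.546, -0.172, 0.076], 0.81)]
stop_top [([0.524, -0.172, 0.115], 0.88)]
reset_box [([0.583, 0.16, 0.074], 0.62), ([0.336, -0.177, 0.073], 0.61), ([0.767, 0.184, 0.02], 0.47)]
reset_button_top [([0.571, 0.209, 0.099], 0.56)]
top {'intrinsics': array([[424.08886197,   0.        , 316.30465271],
       [  0.        , 424.08886197, 194.36312674],
       [  0.        ,   0.        ,   1.        ]]), 'position': array([0.35483009, 0.0269678 , 1.08164647]), 'attitude': array([-2.97745942, -0.00462219, -1.58076986])}
stop_box [([0.507, -0.163, 0.076], 0.75)]
stop_top [([0.515, -0.166, 0.118], 0.73)]
reset_box [([0.55, 0.165, 0.076], 0.84), ([0.301, -0.179, 0.074], 0.79)]
reset_button_top [([0.33, -0.151, 0.102], 0.74), ([0.563, 0.208, 0.102], 0.58)]
```

View pics/top0.png

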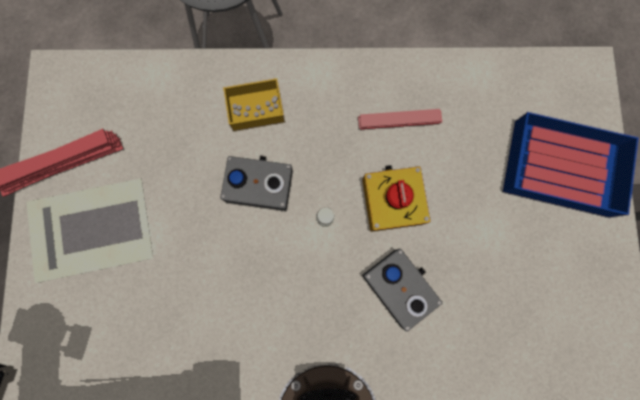

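View pics/scene0.png

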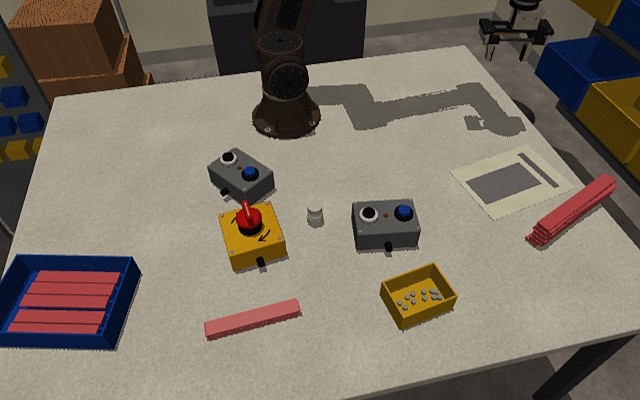

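The top view shows two grey stations that could be the reset box: one at (256,182), y≈+0.165, and one at (402,288), y≈-0.18. The one farthest left is (256,182), with blue at (236,178) and jog at (273,183). The stop button is at (400,194). Next I'll take precise measurements and a close crop.

```bash
cat >> h.py <<'E'
from scipy.spatial.transform import Rotation as R
def cloud(name,d,prm=None):
    c=prm or cams.camera_params(name);K=np.array(c["intrinsics"])
    v,u=np.mgrid[:400,:640]
    p=np.stack([(u-K[0,2])/K[0,0]*d,(v-K[1,2])/K[1,1]*d,d],-1)
    return p@R.from_euler('xyz',c["attitude"]).as_matrix().T+c["position"]
def rect(q):
    (c,s,a)=cv2.minAreaRect((q[:,:2]*1000).astype(np.float32)); return np.round(c,1),np.round(s,1),round(a,1)
E
python3 - <<'E'
from h import *
for n in("top","scene"):
    f=np.load(f"pics/{n}0.npz");im,d=f["im"].astype(int),f["d"];p=cloud(n,d)
    r,g,b=im[...,0],im[...,1],im[...,2]
    near=lambda c,s:(abs(p[...,0]-c[0])<s)&(abs(p[...,1]-c[1])<s)
    print(n,'table z',np.median(p[...,2][near((.45,.02),.03)]))
    a=near((.515,-.166),.06)&(p[...,2]>.11)
    rib=p[a&(p[...,2]>.131)]; hd=p[a]
    print('rib',len(rib),rect(rib),rib.mean(0),'head',rect(hd), np.percentile(p[a][:,2],[50,99]))
    a=near((.515,-.166),.11)&(abs(p[...,2]-.075)<.008)&(r>1.5*b); print('box',rect(p[a]))
    a=near((.55,.165),.12)&(abs(p[...,2]-.075)<.008); print('rbox',rect(p[a]))
    a=near((.563,.208),.04)&(p[...,2]>.088)&(b>1.5*r); q=p[a]; print('blue',len(q),q.mean(0),rect(q))
im=np.load("pics/top0.npz")["im"]
c=np.hstack([im[140:240,350:450],im[140:240,205:305]])
cv2.imwrite("pics/crop1.png",cv2.resize(c[:,:,::-1],(800,400),interpolation=cv2.INTER_CUBIC))
E
```

```text
top table z 0.000722900897176082
rib 190 (array([ 512.6, -173.5]), array([59.5, 14.4]), 7.5) [ 0.51253026 -0.17277126  0.14189603] head (array([ 511.7, -172.9]), array([60.7, 60.4]), 87.1) [0.11938794 0.14575343]
box (array([ 512.8, -174.1]), array([139.9, 141.4]), 7.2)
rbox (array([555.2, 166.8]), array([160.9, 110.6]), 81.5)
blue 151 [0.56109419 0.21072021 0.09583499] (array([560.7, 211.7]), array([31.3, 33.8]), 22.7)
scene table z 0.0019109262927984316
rib 135 (array([ 515.1, -173.9]), array([62.2, 13.9]), 7.4) [ 0.51938622 -0.17348431  0.14242284] head (array([ 518.1, -173.8]), array([62.5, 60.1]), 66.7) [0.12016819 0.14623745]
box (array([ 516.5, -173.7]), array([142.6, 139.7]), 7.3)
rbox (array([557.2, 166.7]), array([160.8, 113.3]), 81.4)
blue 121 [0.56707456 0.20957017 0.09570915] (array([565.5, 210.4]), array([33. , 29.4]), 60.0)
```

View pics/crop1.png

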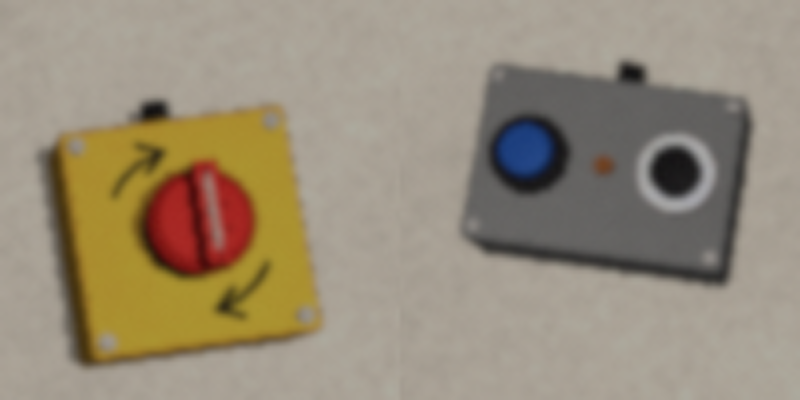

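The crop shows the yellow stop box with its rib at about 7.3° yaw (left half). The right half shows the grey box with blue at top-left and jog on the right. The stop axis is at about (0.514,-0.1735) and the blue button at about (0.562,0.211).

```bash
cat >> h.py <<'E'
def rel(pos,yawdeg):
    "tool-axis shift (mm) and turn (deg) from the present pose"
    s=arm.get_state(); M=R.from_euler('xyz',s["ee_rot"]); y=np.degrees(s["ee_rot"][2])
    d=M.inv().apply(np.array(pos)-s["eef_pos"])*1000
    print('t',round(s["t"],2),'pos',np.round(s["eef_pos"],4),'yaw',round(y,1),'F',np.round(s["force"],1),'rel mm',np.round(d,1),'turn',round((y-yawdeg+180)%360-180,1))
E
python3 -c "
from h import *
rel((.50,.25,.40),-40)
rel((.514,-.1735,.351),-82.7)"
```

```text
t 0.5 pos [0.1702 0.6532 0.4046] yaw -14.6 F [-0.2  0.3 -0.5] rel mm [420.8 307.    4.6] turn 25.4
t 0.5 pos [0.1702 0.6532 0.4046] yaw -14.6 F [-0.2  0.3 -0.5] rel mm [541.1 713.3  53.7] turn 68.1
```

{"api": "play_rows", "payload": {
  "targets": [
    [[0.05,0.036,0,5],[0.1,0.072,0,10],[0.15,0.108,0,15],[0.2,0.145,0,20],[0.25,0.18,0,25]]
  ],
  "grip": 255,
  "newtons": 10
}}

```text
t: 1.12
eef_pos: [0.3676, 0.4142, 0.4051]
ee_rot: [-3.141, 0.0, -0.694]
force: [1.6, 1.8, 0.1]
width: 0.0427
```

```bash
python3 -c "
from h import *
rel((.52,.10,.39),-60)"
```

```text
t 1.12 pos [0.3676 0.4142 0.4051] yaw -39.7 F [1.6 1.8 0.1] rel mm [318.1 144.2  14.9] turn 20.3
```

{"api": "play_rows", "payload": {
  "targets": [
    [[0.056,0.026,0,5],[0.112,0.052,0,10],[0.168,0.078,0,15],[0.224,0.104,0,20],[0.28,0.13,0.01,22]]
  ]
}}

```text
t: 1.75
eef_pos: [0.5002, 0.1356, 0.3958]
ee_rot: [-3.139, 0.0, -1.076]
force: [0.6, 1.1, -0.2]
width: 0.0009
```

```bash
python3 -c "
from h import *
rel((.514,-.1735,.351),-82.7)"
```

```text
t 1.75 pos [0.5002 0.1356 0.3958] yaw -61.7 F [ 0.6  1.1 -0.2] rel mm [278.6 134.7  44.4] turn 21.0
```

{"api": "play_rows", "payload": {
  "targets": [
    [[0.056,0.027,0.008,5],[0.112,0.054,0.016,10],[0.168,0.081,0.024,15],[0.224,0.108,0.03,20],[0.275,0.133,0.035,21]]
  ]
}}

```text
t: 2.38
eef_pos: [0.5131, -0.1699, 0.3598]
ee_rot: [-3.141, -0.0, -1.443]
force: [1.3, 0.6, 0.9]
width: 0.0004
```

{"api": "play_rows", "payload": {
  "targets": [
    [[0,0,0,0],[0,0,0,0]]
  ]
}}

```text
t: 2.62
eef_pos: [0.5133, -0.1681, 0.3596]
ee_rot: [3.142, 0.0, -1.443]
force: [-0.6, -0.2, 0.4]
width: 0.0002
```

```bash
python3 - <<'E'
from h import *
rel((.514,-.1735,.351),-82.7)
prm=cams.camera_params("wrist")
im,d=cams.grab_frame("wrist");cv2.imwrite("pics/w1.png",im[:,:,::-1])
p=cloud("wrist",d,prm)
a=(abs(p[...,0]-.514)<.06)&(abs(p[...,1]+.1735)<.06)&(p[...,2]>.131)&(p[...,2]<.155)&(im[...,0]>1.5*im[...,1].astype(int))
q=p[a];print(len(q)); print(rect(q),q.mean(0)) if len(q) else 0
a=(abs(p[...,0]-.514)<.11)&(abs(p[...,1]+.1735)<.11)&(abs(p[...,2]-.075)<.008); print(rect(p[a]))
E
```

```text
t 2.62 pos [ 0.5133 -0.1681  0.3596] yaw -82.7 F [-0.6 -0.2  0.4] rel mm [ 5.5 -0.   8.6] turn 0.0
2307
(array([ 515.4, -175. ]), array([60.1, 14.2]), 7.2) [ 0.51579571 -0.17688939  0.1412363 ]
(array([ 515.6, -175.2]), array([140.5, 138.7]), 7.3)
```

View pics/w1.png

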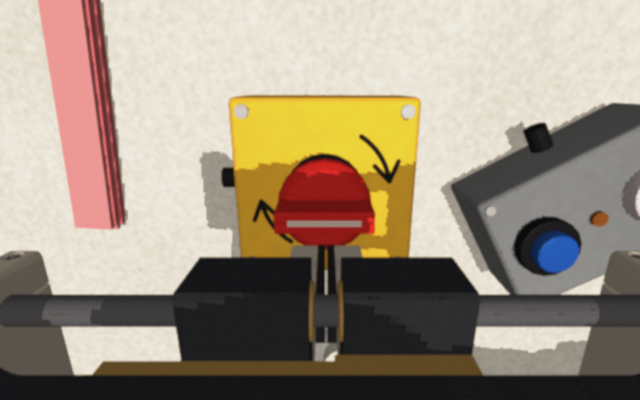

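The wrist view shows the closed fingertips at (325,250), lined up with the rib at (325,222). I'll use an axis of about (0.515,-0.1745). Now I'll centre and press.

{"api": "play_rows", "payload": {
  "targets": [
    [[0.0065,-0.001,0.015,0],[0.0065,-0.001,0.03,0],[0.0065,-0.001,0.036,0],[0.0065,-0.001,0.036,0]]
  ]
}}

```text
t: 3.18
eef_pos: [0.5152, -0.1738, 0.3229]
ee_rot: [3.14, 0.0, -1.441]
force: [0.4, 0.3, -0.4]
width: 0.0004
```

{"api": "play_rows", "payload": {
  "targets": [
    [[0,0,0.003,0],[0,0,0.006,0],[0,0,0.009,0],[0,0,0.012,0],[0,0,0.013,0]]
  ]
}}

```text
t: 3.8
eef_pos: [0.5154, -0.1742, 0.3112]
ee_rot: [-3.141, -0.001, -1.441]
force: [-1.5, 2.4, 9.2]
width: 0.0007
```

{"api": "play_rows", "payload": {
  "targets": [
    [[0,0,0.001,0],[0,0,0.001,0]]
  ]
}}

```text
t: 4.05
eef_pos: [0.5156, -0.1742, 0.3112]
ee_rot: [-3.14, -0.001, -1.441]
force: [-3.3, 0.9, 11.8]
width: 0.0002
```

{"api": "play_rows", "payload": {
  "targets": [
    [[0,0,0.002,0],[0,0,0.002,0]]
  ]
}}

```text
t: 4.3
eef_pos: [0.5159, -0.1744, 0.3109]
ee_rot: [-3.139, -0.002, -1.44]
force: [-6.3, 4.7, 24.3]
width: 0.0005
```

{"api": "play_rows", "payload": {
  "targets": [
    [[0,0,-0.01,0],[0,0,-0.025,0],[-0.02,0,-0.025,0],[-0.035,0,-0.025,0],[-0.035,0,-0.025,0]]
  ]
}}

```text
t: 4.92
eef_pos: [0.5106, -0.1385, 0.3328]
ee_rot: [-3.142, 0.0, -1.44]
force: [0.5, -0.2, 0.0]
width: 0.0003
```

```bash
cat >> h.py <<'E'
def ribchk(name,lo=.122,pic=None):
    prm=cams.camera_params(name)
    im,d=cams.grab_frame(name); p=cloud(name,d,prm)
    if pic: cv2.imwrite(pic,im[:,:,::-1])
    red=(im[...,0]>1.7*im[...,1].astype(int))&(abs(p[...,0]-.515)<.05)&(abs(p[...,1]+.1745)<.05)
    q=p[red&(p[...,2]>lo)&(p[...,2]<.16)]; h=p[red&(p[...,2]<.126)&(p[...,2]>.10)]
    print(name,len(q),rect(q),'rib z pct',np.percentile(q[:,2],[50,90]),'head z',np.median(h[:,2]))
E
python3 - <<'E'
from h import *
ribchk("wrist"); ribchk("top")
c=np.array([.515,-.1745]);a=np.radians(7.3);X=np.array([np.cos(a),np.sin(a)]);Y=np.array([-X[1],X[0]])
rel([*(c+.018*X+.0245*Y),.178+.123],-82.7)
E
```

```text
wrist 2638 (array([ 515.4, -174.8]), array([60.3, 14.1]), 7.3) rib z pct [0.1325373  0.13342177] head z 0.10838295584473902
top 20 (array([ 485.8, -176.9]), array([ 5.5, 14.6]), 5.3) rib z pct [0.13223804 0.13358574] head z 0.10696802779295767
t 5.03 pos [ 0.5108 -0.1392  0.3327] yaw -82.5 F [ 0.2 -0.6 -0.4] rel mm [ 11.1 -17.7  31.7] turn 0.2
```

It is latched: the rib top is at 0.133 and the box hasn't moved. Next I'll place the fingertip beside the rib's +y face near its +x end.

{"api": "play_rows", "payload": {
  "targets": [
    [[0.0,-0.018,0,0],[0.005,-0.018,0.016,0],[0.01,-0.018,0.032,0],[0.011,-0.018,0.032,0],[0.011,-0.018,0.032,0]]
  ]
}}

```text
t: 5.65
eef_pos: [0.5299, -0.1483, 0.3005]
ee_rot: [3.141, -0.0, -1.442]
force: [-0.4, 0.2, -0.6]
width: 0.0003
```

```bash
python3 - <<'E'
from h import *
ribchk("wrist",pic="pics/w2.png")
c=np.array([.5153,-.1748]);a=np.radians(7.3);X=np.array([np.cos(a),np.sin(a)]);Y=np.array([-X[1],X[0]])
rel([*(c+.018*X+.0165*Y),.178+.123],-82.7)
k=np.array([16.5,18])
for t in range(0,65,6):
    print(t,np.round(k-R.from_euler('z',t,degrees=True).as_matrix()[:2,:2]@k,1))
E
```

```text
wrist 3899 (array([ 514.9, -171.5]), array([60.1, 21.4]), 7.9) rib z pct [0.13238236 0.13333353] head z 0.10849528194480558
t 5.7 pos [ 0.53   -0.1481  0.3009] yaw -82.6 F [-0.2 -0.   0.9] rel mm [ 8.1 -0.  -0.1] turn 0.1
0 [0. 0.]
6 [ 2.  -1.6]
12 [ 4.1 -3. ]
18 [ 6.4 -4.2]
24 [ 8.7 -5.2]
30 [11.2 -5.8]
36 [13.7 -6.3]
42 [16.3 -6.4]
48 [18.8 -6.3]
54 [21.4 -5.9]
60 [23.8 -5.3]
```

View pics/w2.png

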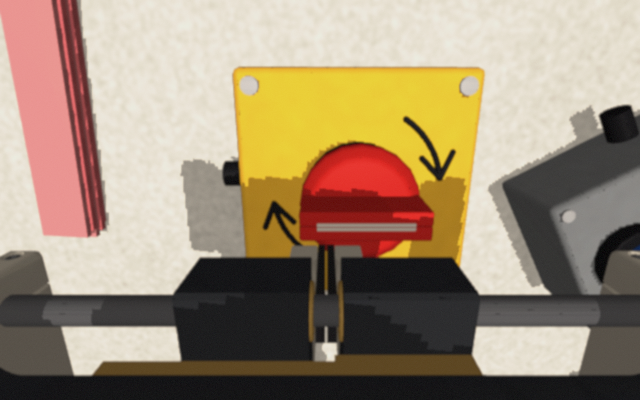

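The fingertip at (325,252) sits by the left part of the rib, which is its +x end on the +y face. Pushing it will turn the rib clockwise. I'll make contact and then follow the arc.

{"api": "play_rows", "payload": {
  "targets": [
    [[0.004,0,0,0],[0.008,0,0,0],[0.01,-0.0016,0,6],[0.012,-0.003,0,12],[0.0144,-0.0042,0,18]]
  ]
}}

```text
t: 6.32
eef_pos: [0.5364, -0.1609, 0.3013]
ee_rot: [-3.14, 0.002, -1.759]
force: [-0.4, 9.0, 2.3]
width: 0.0005
```

```bash
python3 - <<'E'
from h import *
ribchk("wrist")
c=np.array([.5153,-.1748])
for t in (18,24,30,36,42,48,54):
    a=np.radians(7.3-t);X=np.array([np.cos(a),np.sin(a)]);Y=np.array([-X[1],X[0]])
    rel([*(c+.018*X+.0165*Y),.178+.123],-82.7-t)
E
```

```text
wrist 3838 (array([ 515.2, -174.9]), array([15. , 59.9]), 80.4) rib z pct [0.13247406 0.13344163] head z 0.10860919215642309
t 6.38 pos [ 0.5366 -0.161   0.3013] yaw -101.1 F [0.3 9.2 3.7] rel mm [1.  0.3 0.3] turn -0.4
t 6.38 pos [ 0.5366 -0.161   0.3013] yaw -101.1 F [0.3 9.2 3.7] rel mm [ 3.  -1.3  0.3] turn 5.6
t 6.38 pos [ 0.5366 -0.161   0.3013] yaw -101.1 F [0.3 9.2 3.7] rel mm [ 5.1 -2.7  0.3] turn 11.6
t 6.38 pos [ 0.5366 -0.161   0.3013] yaw -101.1 F [0.3 9.2 3.7] rel mm [ 7.4 -3.9  0.3] turn 17.6
t 6.38 pos [ 0.5366 -0.161   0.3013] yaw -101.1 F [0.3 9.2 3.7] rel mm [ 9.7 -4.9  0.3] turn 23.6
t 6.38 pos [ 0.5366 -0.161   0.3013] yaw -101.1 F [0.3 9.2 3.7] rel mm [12.2 -5.6  0.3] turn 29.6
t 6.38 pos [ 0.5366 -0.161   0.3013] yaw -101.1 F [0.3 9.2 3.7] rel mm [14.7 -6.   0.3] turn 35.6
```

{"api": "play_rows", "payload": {
  "targets": [
    [[0.003,-0.0013,0,6],[0.005,-0.0027,0,12],[0.0075,-0.004,0,18],[0.0098,-0.005,0,24],[0.012,-0.0056,0,29]]
  ]
}}

```text
t: 7.0
eef_pos: [0.5412, -0.1739, 0.3025]
ee_rot: [-3.137, 0.004, -2.264]
force: [3.8, 5.3, 5.8]
width: 0.0005
```

```bash
python3 - <<'E'
from h import *
ribchk("wrist")
c=np.array([.5153,-.1748])
for t in (48,54,58,24):
    a=np.radians(7.3-t);X=np.array([np.cos(a),np.sin(a)]);Y=np.array([-X[1],X[0]])
    rel([*(c+.018*X+.0165*Y),.178+.123],-82.7-t)
E
```

```text
wrist 4819 (array([ 515.2, -174.6]), array([15.7, 59.7]), 50.7) rib z pct [0.1390628 0.1401325] head z 0.11515440845447969
t 7.05 pos [ 0.5412 -0.1741  0.3025] yaw -130.0 F [3.3 5.5 4. ] rel mm [0.8 1.2 1.5] turn 0.7
t 7.05 pos [ 0.5412 -0.1741  0.3025] yaw -130.0 F [3.3 5.5 4. ] rel mm [ 2.8 -0.4  1.5] turn 6.7
t 7.05 pos [ 0.5412 -0.1741  0.3025] yaw -130.0 F [3.3 5.5 4. ] rel mm [ 4.3 -1.4  1.5] turn 10.7
t 7.05 pos [ 0.5412 -0.1741  0.3025] yaw -130.0 F [3.3 5.5 4. ] rel mm [-5.2  9.4  1.5] turn -23.3
```

{"api": "play_rows", "payload": {
  "targets": [
    [[0.0015,0.0,-0.001,3],[0.0028,-0.0004,-0.003,6],[0.0028,-0.0004,-0.003,6]]
  ]
}}

```text
t: 7.42
eef_pos: [0.54, -0.1765, 0.305]
ee_rot: [-3.137, 0.005, -2.367]
force: [7.0, 4.3, -1.6]
width: 0.0004
```

```bash
python3 - <<'E'
from h import *
ribchk("wrist");rel([.5,-.17,.3],-130)
E
```

```text
wrist 4974 (array([ 514.9, -174.6]), array([15.7, 60. ]), 44.7) rib z pct [0.14220316 0.14337958] head z 0.11841986657514678
t 7.47 pos [ 0.54   -0.1765  0.305 ] yaw -135.6 F [ 7.1  4.8 -0.7] rel mm [24.1 32.6  4.7] turn -5.6
```

It popped to full height (0.143). Now I'll back off and lift clear.

{"api": "play_rows", "payload": {
  "targets": [
    [[-0.012,0,0,-6],[-0.024,-0.004,0,-12],[-0.034,-0.008,-0.003,-18],[-0.034,-0.008,-0.03,-25],[-0.034,-0.008,-0.06,-30]]
  ]
}}

```text
t: 8.1
eef_pos: [0.5677, -0.159, 0.3641]
ee_rot: [3.141, -0.0, -1.84]
force: [0.4, -0.7, -0.3]
width: 0.0005
```

```bash
python3 - <<'E'
from h import *
ribchk("wrist");ribchk("scene");rel([.562,.2105,.31],-98.5)
rel([.562,.2105,.31],-8.5)
E
```

```text
wrist 2694 (array([ 515.4, -174.8]), array([60. , 14.6]), 7.2) rib z pct [0.14232287 0.14341226] head z 0.11834227922228283
scene 1 (array([ 547.4, -176.3]), array([0., 0.]), 0.0) rib z pct [0.1236806 0.1236806] head z 0.11286723708780011
t 8.2 pos [ 0.5687 -0.1592  0.3675] yaw -105.4 F [ 0.6 -0.8  0.4] rel mm [-354.5  105.3   57.2] turn -6.9
t 8.2 pos [ 0.5687 -0.1592  0.3675] yaw -105.4 F [ 0.6 -0.8  0.4] rel mm [-354.5  105.3   57.2] turn -96.9
```

The button is out and untwisted, and the box has not moved. On to the reset button, staying high.

{"api": "play_rows", "payload": {
  "targets": [
    [[-0.055,0.016,0,-2],[-0.11,0.032,0,-4],[-0.165,0.048,0,-6],[-0.22,0.065,0,-7],[-0.275,0.082,0,-7]]
  ]
}}

```text
t: 8.82
eef_pos: [0.5623, 0.1297, 0.3637]
ee_rot: [-3.141, 0.0, -1.721]
force: [0.8, 0.1, -1.2]
width: 0.0006
```

{"api": "play_rows", "payload": {
  "targets": [
    [[-0.04,0.012,0,0],[-0.055,0.016,0.015,0],[-0.055,0.016,0.03,0],[-0.055,0.016,0.03,0]]
  ]
}}

```text
t: 9.32
eef_pos: [0.5546, 0.1836, 0.3316]
ee_rot: [3.139, -0.002, -1.722]
force: [0.4, -0.1, 1.0]
width: 0.0004
```

```bash
python3 - <<'E'
from h import *
prm=cams.camera_params("wrist"); im,d=cams.grab_frame("wrist"); p=cloud("wrist",d,prm); im=im.astype(int)
cv2.imwrite("pics/w3.png",im[:,:,::-1])
a=(abs(p[...,0]-.563)<.04)&(abs(p[...,1]-.21)<.04)&(p[...,2]>.088)&(p[...,2]<.11)&(im[...,2]>1.5*im[...,0]); print(rect(p[a]),np.median(p[a],0))
a=(abs(p[...,0]-.556)<.12)&(abs(p[...,1]-.167)<.12)&(abs(p[...,2]-.075)<.006); print(rect(p[a]))
rel([.563,.211,.28],-98.5)
E
```

```text
(array([559.1, 207.4]), array([20. , 30.9]), 26.8) [0.56006663 0.19692438 0.0948104 ]
(array([557.1, 165.6]), array([158.6, 110.5]), 81.6)
t 9.38 pos [0.555  0.1836 0.3327] yaw -98.7 F [ 0.3 -0.1  0.2] rel mm [-28.4  -3.8  52.7] turn -0.2[ WARN:0@2.462] global loadsave.cpp:1063 imwrite_ Unsupported depth image for selected encoder is fallbacked to CV_8U.
```

View pics/w3.png

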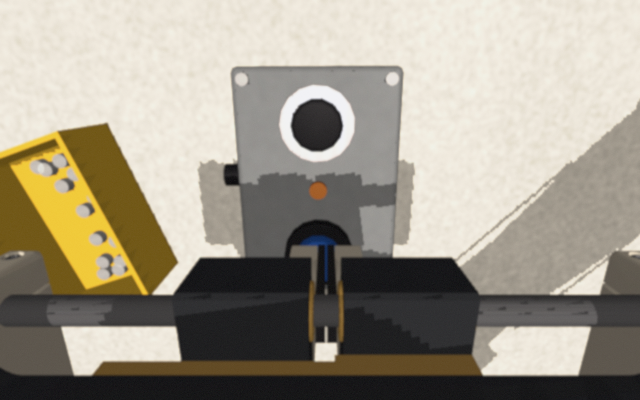

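The view shows blue at (318,240), lying ahead of the tip and partly hidden, and jog at (317,125), well clear. I'll move over blue, lower and press.

{"api": "play_rows", "payload": {
  "targets": [
    [[-0.028,-0.004,0.01,0],[-0.028,-0.004,0.03,0],[-0.028,-0.004,0.045,0],[-0.028,-0.004,0.053,0],[-0.028,-0.004,0.053,0]]
  ]
}}

```text
t: 10.0
eef_pos: [0.5632, 0.2117, 0.2802]
ee_rot: [3.141, -0.001, -1.721]
force: [0.2, 0.1, 0.6]
width: 0.0004
```

{"api": "play_rows", "payload": {
  "targets": [
    [[0,0,0.003,0],[0,0,0.006,0],[0,0,0.009,0],[0,0,0.011,0],[0,0,0.0115,0]]
  ]
}}

```text
t: 10.62
eef_pos: [0.5634, 0.212, 0.2696]
ee_rot: [-3.141, 0.0, -1.721]
force: [-0.5, -0.6, 3.7]
width: 0.0005
```

{"api": "play_rows", "payload": {
  "targets": [
    [[0,0,0.001,0],[0,0,0.001,0]]
  ]
}}

```text
t: 10.88
eef_pos: [0.5634, 0.212, 0.2693]
ee_rot: [-3.141, 0.001, -1.72]
force: [-2.0, -1.3, 10.2]
width: 0.0004
```

{"api": "play_rows", "payload": {
  "targets": [
    [[0,0,0.001,0],[0,0,0.001,0]]
  ]
}}

```text
t: 11.12
eef_pos: [0.5634, 0.212, 0.2692]
ee_rot: [-3.14, 0.001, -1.72]
force: [-4.7, -1.3, 16.1]
width: 0.0004
```

{"api": "play_rows", "payload": {
  "targets": [
    [[0,0,-0.01,0],[0,0,-0.03,0],[0,0,-0.06,0],[-0.04,0,-0.1,0],[-0.08,0,-0.12,0]]
  ]
}}

```text
t: 11.75
eef_pos: [0.5754, 0.2916, 0.3897]
ee_rot: [-3.14, 0.002, -1.722]
force: [0.4, 0.1, 0.7]
width: 0.0003
```

{"api": "play_rows", "payload": {
  "targets": [
    [[-0.05,0,0,0],[-0.08,0,0,0],[-0.08,0,0,0]]
  ]
}}

```text
t: 12.12
eef_pos: [0.5869, 0.372, 0.3856]
ee_rot: [3.14, -0.001, -1.719]
force: [-0.4, -0.9, -0.7]
width: 0.0001
```

```bash
python3 - <<'E'
from h import *
ribchk("scene",lo=.128,pic="pics/s2.png")
prm=cams.camera_params("wrist"); im,d=cams.grab_frame("wrist"); p=cloud("wrist",d,prm); im=im.astype(int)
a=(abs(p[...,0]-.563)<.04)&(abs(p[...,1]-.211)<.04)&(p[...,2]>.085)&(p[...,2]<.11)&(im[...,2]>1.5*im[...,0]); print('blue',rect(p[a]),np.median(p[a],0))
a=(abs(p[...,0]-.556)<.12)&(abs(p[...,1]-.167)<.12)&(abs(p[...,2]-.075)<.006); print('rbox',rect(p[a]))
rel([.5,.2,.4],-98)
E
```

```text
scene 127 (array([ 516.3, -173.7]), array([61.9, 13.9]), 6.9) rib z pct [0.14289994 0.14497888] head z 0.11803123735660342
blue (array([0., 0.]), array([0., 0.]), 0.0) [nan nan nan]
rbox (array([567.7, 237. ]), array([ 17.6, 110. ]), 81.4)
t 12.22 pos [0.5868 0.3701 0.3863] yaw -98.6 F [-1.   0.  -0.7] rel mm [181.1  60.5 -13.4] turn -0.6
  return _methods._mean(a, axis=axis, dtype=dtype,
  ret = um.true_divide(
```

View pics/s2.png

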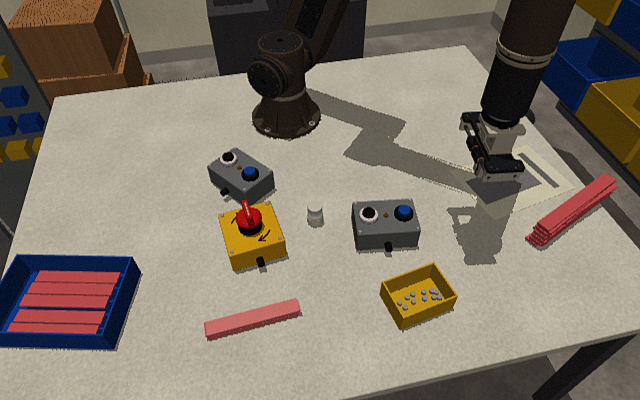

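The scene shows everything where it stood: stop box (250,235), reset box (386,222), jar (315,214), and the arm clear. I'll check the blue button's height from the scene camera, then hand in.

```bash
python3 - <<'E'
from h import *
from station import job_done
im,d=cams.grab_frame("scene");p=cloud("scene",d);im=im.astype(int)
a=(abs(p[...,0]-.563)<.04)&(abs(p[...,1]-.211)<.04)&(p[...,2]>.085)&(p[...,2]<.11)&(im[...,2]>1.5*im[...,0]); print('blue',rect(p[a]),np.median(p[a],0), 'before z .0957')
a=(abs(p[...,0]-.55)<.12)&(abs(p[...,1]-.165)<.12)&(abs(p[...,2]-.075)<.008); print('rbox',rect(p[a]))
print(job_done())
E
```

```text
blue (array([566.2, 213.3]), array([35.5, 31.1]), 86.4) [0.56839965 0.20940291 0.09608731] before z .0957
rbox (array([557.2, 166.2]), array([159.7, 115. ]), 81.5)
the job is handed in; nothing more can be done
None
```

The emergency stop test is done and handed in at about 12 s of the 51 s allowed.

- **Stop button:** I pressed it straight down with the closed fingertips until it latched, with the rib top at 0.133 m. I then pushed the rib's +y face clockwise from one side only, through about 50°. It popped back to 0.143 m and, once the finger backed off, untwisted to its starting angle of about 7.2°. When I stopped at 46° the rib was still about 3 mm short of full height. I turned a few degrees further and raised the finger, and it came up fully.
- **Reset button:** I pressed blue on the left-hand grey box to its stop. The tip was at 0.091 m with 10–16 N, above the 5 N spring force, so it was fully in. I then let it go, and it came back to its starting height (0.096 m measured, 0.0957 m before).
- **Everything else:** Neither control box moved by more than the 1–2 mm measuring error. The other things look unmoved in the last picture, the jog button was never touched, and the arm ended clear.
- **Failed check:** The last wrist-camera check of the blue button found nothing because the button was out of its view. I used the scene camera for that check instead.

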